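Set the coolant valve of a blood-tube cooling station

TASK

Take hold of the upright black handle on the red valve wheel of the cooling station and turn the wheel clockwise (seen from above) until the valve is fully closed against its stop, then back it off counter-clockwise by exactly two full turns. Finish there with the black handle still gripped between the fingers and held still: do not let go of it. Leave the tube racks and their tubes standing as they are.

Things in the scene. Friction and masses are not known exactly. Their poses are not given: they have to be found in the camera images.
- station: Fixed station: dark grey plate (x +-95, y -305 to +95 mm, 12 mm thick) with a brass valve, copper pipe and a white tray (170 x 140 mm, centre y = -210, 60 mm high). Origin: on the upright wheel axis at bench level, z up. A white mark on the plate, 70 to 92 mm from the axis towards the station's -x, shows where the handle stands when closed and after each full turn.
- wheel (a joint): Valve opening, rad: turn of the red wheel (rim radius 55 mm, bar 12 mm thick, top 118 mm above the bench) about the station's axis. 0 = closed, at a firm stop; grows counter-clockwise seen from above (12.57 = two turns open). Starts 0.4 to 1.5 turns open. The wheel does not rise and stays where left; friction about 0.12 N m + 0.03 per rad/s (2 to 4 N at the handle).
- handle: Upright black cylinder on the wheel rim, 24 mm wide, 44 mm tall (121 to 165 mm above the bench); it spins freely on its own pin, so a gripper can keep its heading while carrying it round. Origin: its centre, 55 mm from the wheel axis, 143 mm up. At wheel value 0 it stands towards the station's -x; at value q it has gone q counter-clockwise from there. Its own yaw means nothing.
- red_rack: Bystander: loose red grid rack for tubes, 140 x 100 x 45 mm, standing in the chilled tray, its underside 50 mm above the bench; origin: centre of the underside.
- tube_a: Bystander: loose yellow-capped tube, 18 mm wide at the cap, 85 mm tall, upright in a cell of the red rack (its top about 138 mm above the bench); origin: centre of its underside.
- purple_rack: Bystander: loose purple grid rack, 140 x 100 x 45 mm, standing on the bench to the robot's left of the station; origin: centre of the underside.
- tube_b: Bystander: loose yellow-capped tube, 85 mm tall, upright in a cell of the purple rack (its top about 88 mm above the bench); origin: centre of its underside.

How it is judged:
By the outcome, as a careful person would: the job done as asked, in the order asked, and still so for the second after the job is handed in, while the arm keeps its last pose, push and grip.
It also fails if it takes over 67 s, if anything falls off the work surface, if the arm or the gripper's body presses on something with over 40 N, if the wrist force passes 120 N, or if a joint passes its speed limit or range.

ROBOT

A 7-joint arm with a two-finger parallel gripper is mounted at the origin on the work surface. World frame = base frame: x ahead of the robot, y to its left, z up, the work surface at z = 0. Lengths are in m, angles in rad, forces in N, time in s.
With the tool pointing down it reaches from about 0.4 to 0.85 m from the base axis. Payload 10.4 kg.
Tool frame: the origin (TCP) lies midway between the tips of the shut fingers; the grasp point (between the pads) lies 19 mm behind it; y points along the fingers, x is the direction in which the jaws open and shut, and the axes are right-handed (so a half turn about y gives the same grasp; the last joint's range is limited). The gripper opens to 87 mm and grips with 3 to 60 N. Pads are 19 mm wide; open, the fingers measure 117 mm over their backs; the gripper's body (75 mm by 190 mm) begins 51 mm behind the grasp point.
Start: joints at [1.163, 0.332, -0.065, 1.46, 0.022, 1.35, -0.088], TCP at [0.235, -0.579, 0.223] pointing down, gripper open.
Joint ranges: [-2.6, 2.6], [-0.5, 2.12], [-1.47, 1.34], [0.16, 2.42], [-1.27, 4.41], [0.06, 2.06], [-2.6, 2.6]. Speed limits (rad/s): [2.22, 2.22, 2.79, 2.79, 3.14, 3.14, 3.14].

INTERFACE

Orientations are given as a 3x3 rotation matrix whose columns are the frame's x, y, z axes.
In Python, from rig import manip gives the robot as it stands. The module is installed in compiled form; this text tells all that it offers. Calls block until the motion is done:
- manip.move_ptp(position, orientation): joint-space move of the TCP to a pose.
- manip.move_straight(position, speed=0.15, ori=None, f_stop=None): straight line of the TCP; ori=None keeps the orientation; speed is the mean speed in m/s. With f_stop (N) it stops when the force on the tool has changed by that much, and returns True; else False.
- manip.move_joints(angles): joint-space move.
- manip.grip(opening, effort=None): finger opening in m; effort is the grip in N (None keeps the last); returns when the fingers have stopped.
- manip.pause(seconds).
- manip.solve_ik(position, orientation): joint angles nearest the present ones, or None.
- manip.get_image(name): name is "scene" or "top" or "wrist"; returns a dict with "img" (480x640x3 uint8, red, green, blue), "vertical_fov" (degrees; the focal length in pixels is half the picture's height over the tangent of half this angle, whatever the lens; pixels are square), "cx", "cy" (the principal point, pixels), "pose" (4x4, takes a point from camera to world coordinates). Camera axes: x right, y down, z forward; pixel columns grow to the right and rows downward; lengths in m; the calibration is good to about 2 mm. A picture is of the moment at which its call begins. There is no depth.
A pose or a line that the arm cannot do raises manip.MotionError and nothing moves.
- manip.hand_in(): hands the job in, once; it reports no verdict.
Readings, each from a call of its own:
- manip.current_t(): time.
- manip.current_q(): joint angles.
- manip.current_qd(): joint speeds.
- manip.current_tau(): joint torques, N m.
- manip.current_eef_pos(): TCP position.
- manip.current_ee_rot(): TCP orientation.
- manip.current_wrist_force(): force on the tool from outside, world axes, zero at the start.
- manip.current_wrist_torque(): the same for the moment, N m.
- manip.current_finger_gap(): finger opening in m.
Only numpy, scipy, OpenCV 4.12 (cv2) and the standard library are available. Lean on these libraries where they do the work, as an engineer would, in place of code of your own. Each camera call takes 0.05 s, during which the arm holds its last target. There are 200 camera calls.

## Working session

There is one attempt and no reset: what is moved stays moved. The work goes in short steps, each a Python script; the robot and the scene stay as the last script left them, time stands still between calls to the robot, and variables do not carry over. Pictures are saved under pics/ and viewed, about 8 in all and at most 12, crops included, and the job is handed in when it is done.

```bash
mkdir -p pics; python3 - <<'E'
from rig import manip
import cv2,numpy as np
for n in("scene","top"):
    d=manip.get_image(n);cv2.imwrite(f"pics/{n}0.png",d["img"][:,:,::-1]);print(n,d["vertical_fov"],d["cx"],d["cy"],np.round(d["pose"],3).tolist())
print(manip.current_t(),manip.current_ee_rot().round(3).tolist(),manip.current_finger_gap())
E
```

```text
scene 56.66842262397045 323.4214410559697 241.3272593157126 [[-0.86, 0.279, -0.427, 0.892], [0.51, 0.44, -0.739, 0.692], [-0.018, -0.853, -0.521, 0.526], [0.0, 0.0, 0.0, 1.0]]
top 50.10723071942067 325.3245070375902 244.19777888771213 [[-0.001, -0.989, 0.15, 0.392], [-1.0, 0.004, 0.018, 0.112], [-0.019, -0.15, -0.989, 1.154], [0.0, 0.0, 0.0, 1.0]]
0.1 [[0.375, -0.001, 0.927], [-0.927, 0.001, 0.375], [-0.001, -1.0, -0.0]] 0.08732120187596958
```

View pics/top0.png

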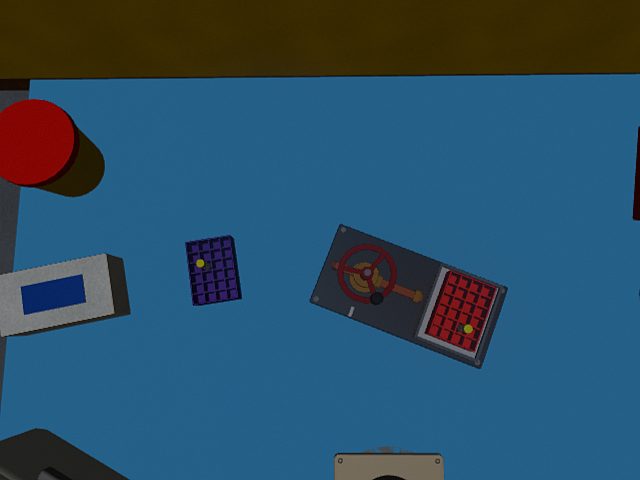

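View pics/scene0.png

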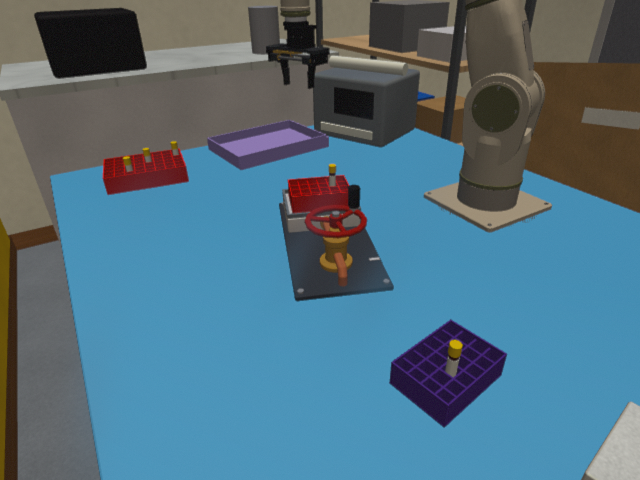

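The top view shows the plate corners at (341,225), (507,289), (480,367) and (311,300), and the wheel hub at about (367,273). The handle top is at about (376,298) and the white mark at (351,311). The handle is roughly 40° counter-clockwise past the mark, so the wheel is probably about 1.1 turns open. The scene view agrees, and both racks are standing clear of the wheel.

```bash
cat >h.py <<'E'
from rig import manip
import numpy as np
def ray(d,u,v,z):
    f=240/np.tan(np.radians(d["vertical_fov"])/2);P=d["pose"]
    r=P[:3,:3]@np.array([(u-d["cx"])/f,(v-d["cy"])/f,1]);o=P[:3,3]
    return o+r*(z-o[2])/r[2]
def proj(d,p):
    f=240/np.tan(np.radians(d["vertical_fov"])/2);P=d["pose"]
    c=P[:3,:3].T@(np.asarray(p)-P[:3,3]);return c[:2]/c[2]*f+[d["cx"],d["cy"]]
def ori(a): # tool x at heading a, tool y down
    x=np.array([np.cos(a),np.sin(a),0]);y=np.array([0,0,-1.]);return np.c_[x,y,np.cross(x,y)]
E
python3 - <<'E'
from h import *
d=manip.get_image("top")
c=[ray(d,*p,.012) for p in((341,225),(507,289),(480,367),(311,300))]
print(np.round(c,3)[:,:2].tolist(),[round(np.linalg.norm(c[i]-c[(i+1)%4]),3) for i in range(4)])
loc=np.array([[95,95],[95,-305],[-95,-305],[-95,95]])/1000
w=np.array(c)[:,:2];lm=loc-loc.mean(0);wm=w-w.mean(0)
yaw=np.arctan2((lm[:,0]*wm[:,1]-lm[:,1]*wm[:,0]).sum(),(lm*wm).sum())
R=np.array([[np.cos(yaw),-np.sin(yaw)],[np.sin(yaw),np.cos(yaw)]]);o=w.mean(0)-R@loc.mean(0)
m=ray(d,351,311,.012)[:2];h=ray(d,376,298,.165)[:2]
hub=ray(d,367,272.5,.118)[:2]
print("yaw",yaw,"o",o,"hub",hub,"mark loc",R.T@(m-o),"h",h,"loc",R.T@(h-o),np.linalg.norm(h-o))
l=R.T@(h-o);print("q mod",(np.arctan2(l[1],l[0])-np.pi)%(2*np.pi))
for a in (yaw+np.pi/2,yaw-np.pi/2):
  for ph in np.arange(0,6.28,1.57):
    q=manip.solve_ik([*(o+.055*np.array([np.cos(ph),np.sin(ph)])),.128],ori(a));print(round(a,2),None if q is None else np.round(q,2))
E
```

```text
[[0.609, 0.098], [0.464, -0.267], [0.296, -0.2], [0.44, 0.165]] [np.float64(0.393), np.float64(0.181), np.float64(0.393), np.float64(0.182)]
yaw -0.37835789746536497 o [0.49085763 0.04661254] hub [0.49091323 0.04741631] mark loc [-0.08083745  0.00070339] h [0.43743138 0.0338283 ] loc [-0.04492511 -0.03161543] 0.05493451651685537
q mod 0.6132291730098611
1.19 [ 0.57  0.37 -0.88  1.75  0.3   1.17  0.8 ]
1.19 [ 0.62  0.29 -1.03  1.86  0.27  1.15  0.69]
1.19 [ 0.72  0.07 -0.94  2.01  0.06  1.09  0.95]
1.19 [ 0.68  0.2  -0.82  1.89  0.16  1.12  0.99]
-1.95 [ 0.46  0.33 -0.74  1.75  0.24  1.15 -2.3 ]
-1.95 [ 0.53  0.25 -0.92  1.86  0.22  1.13 -2.41]
-1.95 [ 0.64  0.06 -0.86  2.01  0.05  1.09 -2.19]
-1.95 [ 0.56  0.18 -0.68  1.9   0.12  1.11 -2.12]
```

```bash
cat >>h.py <<'E'
O=np.array([.4909,.0470]);YAW=-.3784;HEAD=YAW+np.pi/2
E
python3 - <<'E'
from h import *
import cv2
p=manip.current_eef_pos()
manip.move_straight([*p[:2],.28])
manip.move_ptp([.4374,.0338,.25],ori(HEAD))
d=manip.get_image("wrist");im=d["img"][:,:,::-1].copy()
for pt in([.4374,.0338,.165],[*O,.118]):
    q=proj(d,pt);print(q);cv2.drawMarker(im,tuple(int(round(x)) for x in q),(0,255,0),0,12,1)
cv2.imwrite("pics/w1.png",im);print(manip.current_t(),manip.current_eef_pos(),manip.current_wrist_force())
E
```

```text
[324.7573605  246.02972494]
[360.30565169 276.98240689]
3.0333 [0.43764314 0.03302502 0.25002989] [ 0.26343101 -0.99173249 -0.11133708]
```

View pics/w1.png

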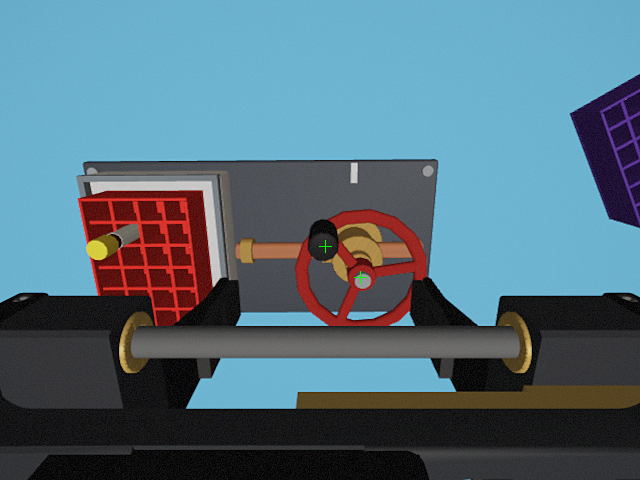

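The wrist view puts the handle top at about (323,245) and the hub at about (361,281). Both are within a few pixels of the predicted markers, so I'll go down and grip.

```bash
cat >>h.py <<'E'
def hp(q,z=.128):
    a=YAW+np.pi+q;return np.array([*(O+.055*np.array([np.cos(a),np.sin(a)])),z])
def frt(q):  # radial (out), tangential (ccw) force on tool, z
    a=YAW+np.pi+q;f=manip.current_wrist_force();return np.array([f[0]*np.cos(a)+f[1]*np.sin(a),-f[0]*np.sin(a)+f[1]*np.cos(a),f[2]])
def qnow():
    v=manip.current_eef_pos()[:2]-O;return (np.arctan2(v[1],v[0])-YAW-np.pi+np.pi)%(2*np.pi)-np.pi, np.hypot(*v)
E
python3 - <<'E'
from h import *
q=.613
print(manip.move_straight(hp(q),speed=.1,f_stop=15),manip.current_eef_pos(),frt(q))
manip.grip(.0,30);print(manip.current_finger_gap(),frt(q),manip.current_t())
for i in range(4):
    q-=.2;manip.move_straight(hp(q),speed=.05);print(round(q,2),np.round(qnow(),3),frt(q).round(1),round(manip.current_finger_gap(),4),round(manip.current_t(),2))
E
```

```text
False [0.4378183  0.0342624  0.12852257] [ 0.08755082 -0.42694876  0.56791807]
0.02320958625307006 [2.46299163 2.65626736 1.61023741] 5.4583
0.41 [0.399 0.055] [ 4.7 -2.7  3.6] 0.0234 5.83
0.21 [0.203 0.055] [ 5.2 -2.8  2. ] 0.0232 6.19
0.01 [0.002 0.055] [ 6.  -2.7  2.6] 0.0231 6.56
-0.19 [-0.199  0.055] [ 5.4 -2.7  1.1] 0.0234 6.92
```

```bash
python3 - <<'E'
from h import *
q=-.187
for i in range(400):
    dq=.25 if q>-5.7 else .05
    q-=dq;manip.move_straight(hp(q),speed=.06 if dq>.1 else .04)
    f=frt(q);
    if i%3==0 or q<-5.8: print(round(q,3),np.round(qnow(),3),f.round(1),round(manip.current_finger_gap(),4),round(manip.current_t(),2))
    if abs(f[1])>14 or abs(f[0])>25 or q<-6.6: break
E
```

```text
-0.437 [-0.448  0.055] [ 4.7 -2.5 -0.1] 0.0234 7.3
-1.187 [-1.199  0.055] [ 6.  -1.9 -3.6] 0.0232 8.43
-1.937 [-1.953  0.055] [ 3.9 -1.8 -3.4] 0.0231 9.55
-2.687 [-2.704  0.055] [-3.2 -1.7  5. ] 0.0233 10.68
-3.437 [2.818 0.055] [-7.  -2.1  4.6] 0.023 11.8
-4.187 [2.08  0.055] [-7.4 -2.8  2. ] 0.0232 12.93
-4.937 [1.345 0.055] [-4.5 -3.  -3.3] 0.0235 14.05
-5.687 [0.587 0.055] [ 2.9 -2.   2.1] 0.0233 15.18
-5.937 [0.338 0.055] [ 5.5 -2.1  3. ] 0.0234 15.55
-5.987 [0.3   0.055] [ 4.8 -0.2  3.9] 0.0233 15.8
-6.037 [0.252 0.055] [ 6.  -0.2  4.5] 0.0236 16.05
-6.087 [0.202 0.055] [4.2 0.7 4.4] 0.023 16.3
-6.137 [0.151 0.055] [6.  1.  4.8] 0.0234 16.55
-6.187 [0.1   0.055] [5.5 0.8 4.6] 0.0231 16.8
-6.237 [0.049 0.055] [5.6 1.2 3.7] 0.0234 17.05
-6.287 [0.003 0.055] [6.1 2.  4.9] 0.0233 17.3
-6.337 [0.    0.055] [ 9.8 14.5 14.3] 0.0234 17.55
```

The stop came exactly where the geometry says q = 0, with the tangential force rising from 2 N to 14.5 N. Next I'll back off by two full turns.

```bash
python3 - <<'E'
from h import *
import cv2
N=50
for i in range(N+1):
    q=4*np.pi*i/N
    manip.move_straight(hp(q),speed=.06 if i else .03)
    f=frt(q)
    if i%6==0 or i>48: print(round(q,3),np.round(qnow(),3),f.round(1),round(manip.current_finger_gap(),4),round(manip.current_t(),2))
    if np.abs(f).max()>30: print("FORCE",f,q);break
manip.pause(.3);print(np.round(qnow(),4),frt(0).round(1))
for n in("top","wrist"):
    d=manip.get_image(n);cv2.imwrite(f"pics/{n}2.png",d["img"][:,:,::-1])
E
```

```text
0.0 [0.011 0.055] [6.1 2.2 5. ] 0.0234 17.8
1.508 [1.511 0.055] [ 3.1  2.2 -1.2] 0.0233 20.1
3.016 [3.023 0.055] [-5.7  2.1  0.5] 0.0235 22.4
4.524 [-1.74   0.055] [-3.   2.9  1.2] 0.0235 24.7
6.032 [-0.239  0.055] [6.9 1.1 2. ] 0.0233 27.0
7.54 [1.26  0.055] [ 4.7  1.2 -1.4] 0.0233 29.3
9.048 [2.779 0.055] [-3.3  2.1 -1.8] 0.0233 31.6
10.556 [-1.99   0.055] [-4.9  2.6  2.3] 0.0234 33.9
12.064 [-0.494  0.055] [6.3 1.3 1.1] 0.0232 36.2
12.315 [-0.239  0.055] [6.3 2.2 2.4] 0.0235 36.58
12.566 [0.018 0.055] [6.6 2.9 3.8] 0.0235 36.97
[0.017  0.0554] [7.6 2.4 3.9]
```

View pics/wrist2.png

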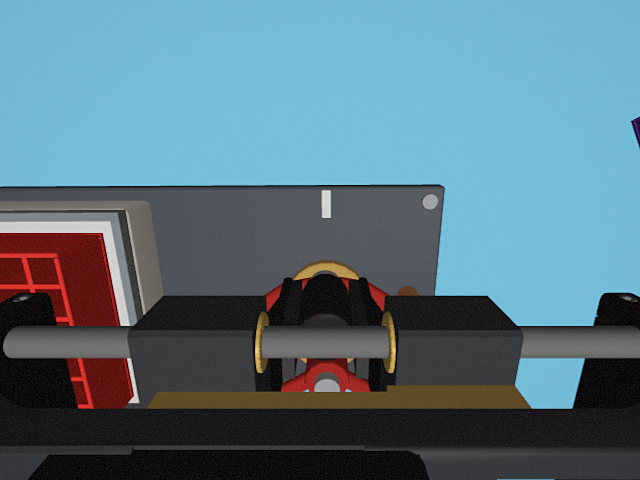

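View pics/top2.png

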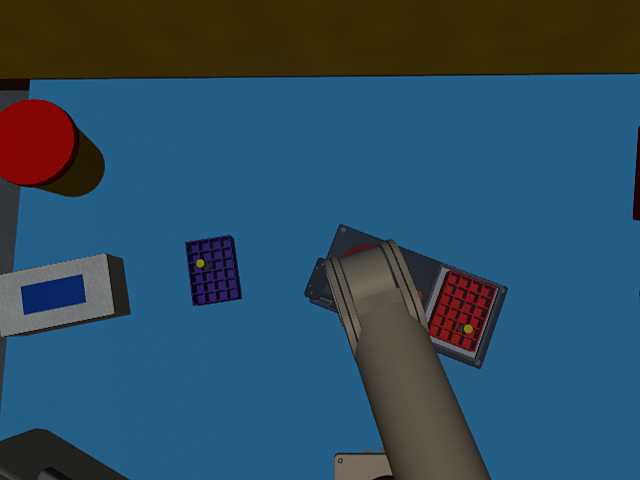

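In the wrist view the mark (326), handle (325) and hub (327) line up in one column, with the handle between the fingers. The top view shows both racks and their tubes unmoved, with caps still at (200,264) and (468,329).

```bash
python3 - <<'E'
from h import *
print(manip.current_finger_gap(),abs(manip.current_qd()).max(),manip.current_t());manip.hand_in()
E
```

```text
0.023263944267131558 0.0018793311901706207 37.3667
the job is handed in; nothing more can be done
```

I closed the valve clockwise against its stop, backed it off two full turns counter-clockwise and handed the job in at 37.4 s. The black handle is still gripped and held still.

- **Closing:** the wheel started about 1.1 turns open. The force along the turn rose from 2 N to 14.5 N at the handle's closed position, which matches where the camera measurements put the stop.
- **Final position:** the gripper stands 0.017 rad (about 1°) counter-clockwise of its reading against the stop. I left this uncorrected because it is small and partly flex in the arm and finger pads. In the wrist picture the handle, white mark and hub line up.
- **Grip:** the fingers are 23.3 mm apart on the 24 mm handle, and the arm was essentially at rest at hand-in.
- **Forces:** a sideways force of up to about 7 N went round with the wheel, from a small error in the measured centre. The highest logged reading was about 15 N on any axis, at the stop.
- **Racks and tubes:** both racks and their tubes look unmoved in the last top picture.

No checks failed.

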